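Load the specimen box and slide the stage carriage to the index clip

ROBOT

A 7-joint arm with a two-finger parallel gripper is mounted at the origin on the work surface. World frame = base frame: x ahead of the robot, y to its left, z up, the work surface at z = 0. Lengths are in m, angles in rad, forces in N, time in s.
With the tool pointing down it reaches from about 0.4 to 0.85 m from the base axis. Payload 10.4 kg.
Tool frame: the origin (TCP) lies at the very end of the fingers, on their centre line; the grasp point (between the pads) lies r.tcp_to_grasp behind it (r.tcp_to_grasp is the distance from the TCP to the grasp point, in m); z points along the fingers, y is the line along which they close (so a half turn about z gives the same grasp; the last joint's range is limited). The gripper opens to 87 mm and grips with 3 to 60 N. Pads are 19 mm wide; open, the fingers measure 117 mm over their backs; the gripper's body (75 mm by 190 mm) begins 51 mm behind the grasp point.
Start: joints at [1.2, 0.332, -0.065, 1.46, 0.022, 1.35, -0.088], TCP at [0.213, -0.588, 0.223] pointing down, gripper open.
Joint ranges: [-2.6, 2.6], [-0.5, 2.12], [-1.47, 1.34], [0.16, 2.42], [-1.27, 4.41], [0.06, 2.06], [-2.6, 2.6]. Speed limits (rad/s): [2.22, 2.22, 2.79, 2.79, 3.14, 3.14, 3.14].

INTERFACE

Orientations are given as a unit quaternion [x, y, z, w].
In Python, from bench import monitor, cams, ticket, r gives the robot as it stands.
- The arm moves only by the shell command python3 -m crank 'ROWS' [OPENING] [FORCE]. ROWS is a JSON object whose one key "steps" holds a list of rows, each a list of 2 entries, a list of its own where there are three numbers: the shift along the world's x, y, z in units of 25 mm (1.0 is 25 mm), then the turn, a rotation vector about the world's x, y, z in units of 5 degrees (1.0 is 5 degrees). In form: {"steps": [[[x, y, z], [ax, ay, az]], ...]}. A call has 1 to 10 rows; each row shifts and turns the commanded pose from where the row before left it; what a row does not reach is not made up. A row lasts 1/12 s, in which the tool goes at most 41.7 mm and 7.16 degrees, less where a joint would pass 70% of its speed; a pose out of reach is approached as far as the arm can. A call is refused whole if a number of a shift passes 1 or a number of a turn 1, either way. A call with a gripper value outside its range is refused whole. OPENING is the finger opening in mm, from 0 to 87, set as the call begins (- or left out, the last holds). The fingers move at their own pace and stop on an object; FORCE is the grip in N (left out, the last holds). Time passes only in rows, so rows that do not move let the fingers close. It gives the time, the measured TCP pose, the force, the opening and the grip force at its end, in the units of the state.
- monitor.read_state(): the state, without advancing time (a new reading comes with each control period).
- cams.camera(name): name is "scene" or "side" or "wrist"; returns a dict with "pixels" (420x560x3 uint8, blue, green, red), "z_map" (420x560 float32, m along the optical axis (not along the pixel's ray), 0 where there is no reading), "vfov" (degrees; the focal length in pixels is half the picture's height over the tangent of half this angle, whatever the lens; pixels are square), "cx", "cy" (the principal point, pixels), "k1" (the pictures are not rectified: a ray, as slopes to the right and down, at radius r is drawn at 1 + k1 r^2 times it, then the intrinsics apply), "T" (4x4, takes a point from camera to world coordinates). Camera axes: x right, y up, looking along -z (the intrinsics and any distortion apply to the point x, -y, -z); pixel columns grow to the right and rows downward; lengths in m; the calibration is good to about 2 mm. A picture is of the moment at which its call begins.
- ticket.close_job(): hands the job in; it is judged then, once.
The state is a dict: "time": time; "joint_positions": joint angles; "joint_vel": joint speeds; "joint_torque": joint torques, N m; "ee_pos": TCP position; "eef_rot": TCP orientation; "ft_force": force on the tool from outside, world axes, zero at the start; "torque": the same for the moment, N m; "width": finger opening in m; "grip_force": force on a finger pad.
Only numpy, scipy, OpenCV 4.12 (cv2) and the standard library are available. Lean on these libraries where they do the work, as an engineer would, in place of code of your own. Each camera call takes 0.05 s, during which the arm holds its last target. There are 200 camera calls.

TASK

Gently set the specimen box (the one with the rib handle on its lid) flat into the tray of the sliding stage, without dropping it. Then slide the carriage, which has an upright grip, smoothly along its track until its pointer points at the index clip on the edge of the bed, and let go with the box still lying flat in the tray. Leave the other things on the bench where they are.

Things in the scene. Friction and masses are not known exactly. Their poses are not given: they have to be found in the camera images.
- carriage (a joint): Position of the carriage along the track in m: 0 at the -y end of the bed, 0.24 at the other end stop; grows towards the bed's own +y. Friction holds it where it is left; it takes about 3 N to slide, and a little more when fast. It starts within 60 mm of the 0 end. The index clip always lies further on, short of the far end stop.
- stage: Fixed aluminium bed of the sliding stage, 170 (x) by 400 (y) by 12 mm, lying on the bench; origin at the centre of its underside; x to the far side, y along the track. 26 mm high dark blocks close both ends. Scale ticks every 10 mm on the +x side, under the pointer.
- tray (a point): Centre of the inner floor of the open tray on the carriage, 28 mm above the bench; axes parallel to the stage's. Inside 66 (x) by 90 (y) mm, walls 4 mm thick and 12 mm high. Takes the specimen box flat, its long side along y, either way round, with 4 mm to spare on each side.
- grip (a point): Centre of the top of the carriage's upright black grip, 76 mm above the bench; axes parallel to the stage's. The grip is a block 26 (x) by 16 (y) mm, 48 mm tall, rigid with the carriage, on its robot side 66 mm in -x from the tray's centre; free on both sides in y.
- pointer (a point): Tip of the carriage's pointer: a dark steel tab, 4 mm wide at the tip, at the middle of the carriage's far (+x) side, pointing to +x, 25.5 mm above the bench; rigid with the carriage. Axes parallel to the stage's.
- clip: Index clip: dark steel block 20 (x) by 12 (y) by 26 mm with an 8 mm tall steel stud on top, fixed on the far (+x) edge of the bed; origin at the centre of its underside, 12 mm above the bench; axes parallel to the stage's. The pointer points at it when both have the same y in these axes; the pointer's tip then ends 3 mm short of it.
- specimen_box: Closed clear plastic box with white lid, 82 (x) by 58 (y) by 24 mm high, 80 to 170 g; on the lid a white upright rib handle, 44 mm long (x), 12 mm thick (y), 18 mm tall, so 42 mm over all. Origin at the centre of its underside. It is the only box with a rib.
- plain_box: Bystander: square clear box with flat white lid, 62 by 62 by 22 mm; origin at the centre of its underside.
- dish: Bystander: round flat dish, 66 mm across, 16 mm high; origin at the centre of its underside.
- bottle: Bystander: amber bottle, 56 mm across, 120 mm high; origin at the centre of its underside.
- jar: Bystander: white jar, 64 mm across, 75 mm high; origin at the centre of its underside.
- tweezers: Bystander: steel tweezers lying flat, 110 mm long, about 20 mm wide, 5 mm thick; origin under the middle.
Not all that is in view belongs to the job. What is shaped like the specimen_box but pink is not meant.

How it is judged:
On the way, in this order (a step that is already met when the one before it is completed fails the run):
1. the specimen box lies flat in the tray, let go (x of specimen_box in the frame of tray between -0.008 and 0.008 m and y of specimen_box in the frame of tray between -0.008 and 0.008 m and z of specimen_box in the frame of tray between -0.003 and 0.003 m and angle between the x axis of specimen_box and the y axis of tray, either way round below 0.2 rad and angle between specimen_box's own z axis and vertical below 0.08 rad and contact force between the fingers and specimen_box below 0.2 N), for 0.2 s.
2. with the box in the tray, the carriage's pointer stands at the index clip (x of specimen_box in the frame of tray between -0.008 and 0.008 m and y of specimen_box in the frame of tray between -0.008 and 0.008 m and z of specimen_box in the frame of tray between -0.003 and 0.003 m and angle between the x axis of specimen_box and the y axis of tray, either way round below 0.2 rad and angle between specimen_box's own z axis and vertical below 0.08 rad and y of pointer in the frame of clip between -0.006 and 0.006 m and velocity of joint carriage between -0.01 and 0.01 m/s), for 0.2 s.
At the end, for the whole second after the job is handed in: The specimen box lies flat in the tray (within 8 mm of the tray's centre, 3 mm in height, 0.2 rad of its long direction), the pointer's tip is within 6 mm of the index clip's centre line measured along the track, that is within the clip's width, and carriage and box are at rest (x of specimen_box in the frame of tray between -0.008 and 0.008 m and y of specimen_box in the frame of tray between -0.008 and 0.008 m and z of specimen_box in the frame of tray between -0.003 and 0.003 m and angle between the x axis of specimen_box and the y axis of tray, either way round below 0.2 rad and angle between specimen_box's own z axis and vertical below 0.08 rad and y of pointer in the frame of clip between -0.006 and 0.006 m and velocity of joint carriage between -0.005 and 0.005 m/s and linear speed of specimen_box below 0.01 m/s); the robot touches nothing.
It fails at once if the box drops or is thrown about in the tray: faster than 0.5 m/s within 30 mm of the tray's centre and less than 60 mm above its floor (linear speed of specimen_box above 0.5 m/s and horizontal distance between specimen_box and tray below 0.03 m and z of specimen_box in the frame of tray below 0.06 m).
It fails at once if a bystander (plain box, dish, bottle, jar or tweezers) is moved by more than 30 mm (distance of any of plain_box, dish, bottle, jar, tweezers from where it was at the start of the episode above 0.03 m).
It also fails if it takes over 51 s, if anything falls off the work surface, if the arm or the gripper's body presses on something with over 40 N, if the wrist force passes 120 N, or if a joint passes its speed limit or range.

## Working session

There is one attempt and no reset: what is moved stays moved. The work goes in short steps, Python scripts to look and compute and a shell command to move; the robot and the scene stay as the last step left them, time stands still between calls to the robot, and variables do not carry over. Pictures are saved under pics/ and viewed, at most 10 in all, crops included, and the job is handed in when it is done.

```bash
ls; mkdir -p pics
cat > h.py <<'E'
import numpy as np, cv2, pickle
from bench import monitor, cams, ticket, r
def grab(n,tag):
    c=cams.camera(n); pickle.dump(c,open(f'pics/{tag}.pkl','wb')); cv2.imwrite(f'pics/{tag}.png',c['pixels']); return c
def load(tag): return pickle.load(open(f'pics/{tag}.pkl','rb'))
def ray(c,u,v):
    f=210/np.tan(np.radians(c['vfov'])/2)
    K=np.array([[f,0,c['cx']],[0,f,c['cy']],[0,0,1.]])
    # distortion: 1+k1 r^2
    p=cv2.undistortPoints(np.array([[[u,v]]],float),K,np.array([c['k1'],0,0,0.]))[0,0]
    return np.array([p[0],-p[1],-1.])
def depthpt(c,u,v):
    d=c['z_map'][int(round(v)),int(round(u))]; q=c['T']@np.r_[ray(c,u,v)*d,1]; return q[:3]
def plane(c,u,v,z):
    d=c['T'][:3,:3]@ray(c,u,v); o=c['T'][:3,3]; return o+d*(z-o[2])/d[2]
def tri(obs):
    A=np.zeros((3,3));b=np.zeros(3)
    for c,u,v in obs:
        d=c['T'][:3,:3]@ray(c,u,v); d/=np.linalg.norm(d); P=np.eye(3)-np.outer(d,d); A+=P;b+=P@c['T'][:3,3]
    return np.linalg.solve(A,b)
E
python3 - <<'E'
from h import *
for n in ['scene','side']:
    c=grab(n,n); print(n,c['vfov'],c['k1'],c['T'].round(3).tolist())
s=monitor.read_state(); print(s, r.tcp_to_grasp)
E
```

```text
pics
scene 48.85952978523165 -0.05082889755172426 [[0.107, -0.853, 0.511, 1.22], [0.994, 0.097, -0.047, -0.014], [-0.009, 0.513, 0.858, 1.262], [0.0, 0.0, 0.0, 1.0]]
side 57.81640180732098 0.005547688929831547 [[-0.905, 0.258, -0.339, 0.154], [-0.426, -0.546, 0.721, 0.802], [0.001, 0.797, 0.604, 0.712], [0.0, 0.0, 0.0, 1.0]]
{'time': 0.1, 'joint_positions': array([ 1.20040008,  0.3328029 , -0.06469509,  1.46084154,  0.02161986,
        1.34988839, -0.08848457]), 'joint_vel': array([-4.96420145e-04, -1.88725457e-03, -7.02340494e-04, -1.17564811e-03,
        1.39291873e-03, -1.29597345e-03,  6.18186892e-05]), 'joint_torque': array([ 1.12114121e-03, -6.24548078e+01,  2.48302723e-02, -3.90721965e+01,
       -6.12081843e-02,  3.65652458e-02,  8.69172459e-05]), 'ee_pos': array([ 0.21289065, -0.5872678 ,  0.22184464]), 'eef_rot': array([ 9.84914652e-01,  1.73039708e-01, -1.44979801e-04, -6.04941056e-04]), 'ft_force': array([ 1.27001017,  0.00311324, -0.09679899]), 'torque': array([0.08221673, 0.00363867, 0.01735873]), 'grip_force': 0.0, 'width': 0.08701649693179908} 0.0187
```

View pics/scene.png

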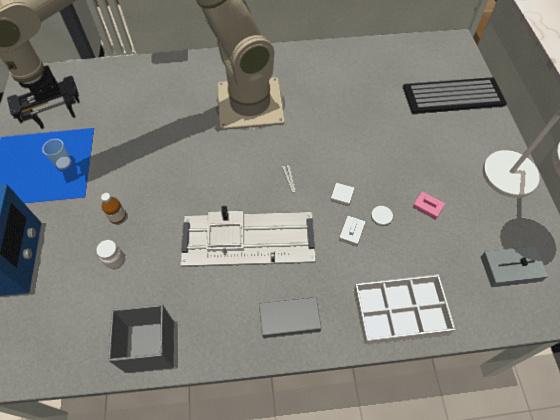

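View pics/side.png

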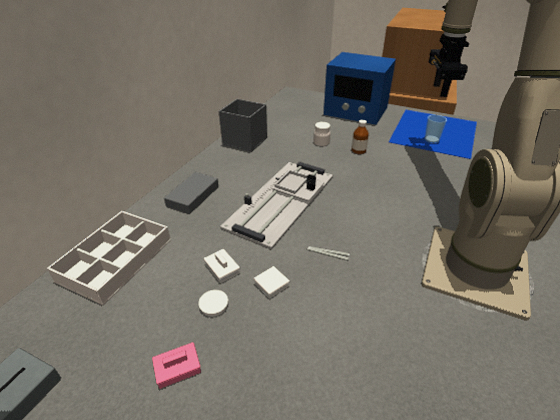

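The scene view shows the tray at (226,235), the grip at (225,212), the clip at (273,257) and a white box with a rib at (352,230). The candidates are the ribbed white box (352,230), the plain white box (343,193) and the pink ribbed box (429,204). The white ribbed one fits. I'll confirm it in an enlarged crop.

Run:
```python
from h import *
a=load('scene')['pixels'][180:275,170:370]; b=load('side')['pixels'][155:290,195:340]
cv2.imwrite('pics/c1.png',cv2.resize(a,None,fx=4,fy=4,interpolation=cv2.INTER_CUBIC))
cv2.imwrite('pics/c2.png',cv2.resize(b,None,fx=4,fy=4,interpolation=cv2.INTER_CUBIC))
```

```text
(no output)
```

View pics/c1.png

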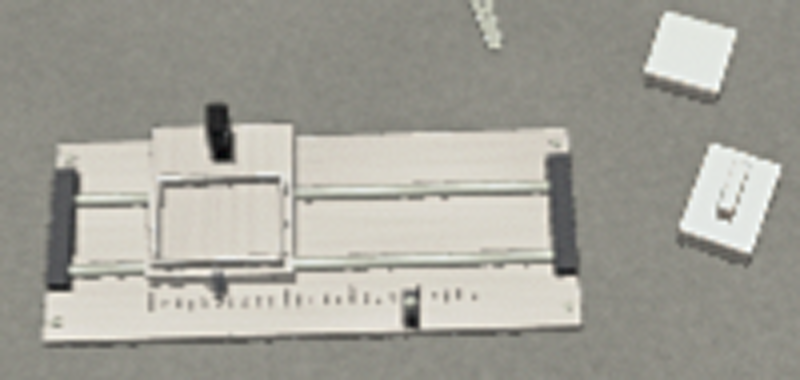

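View pics/c2.png

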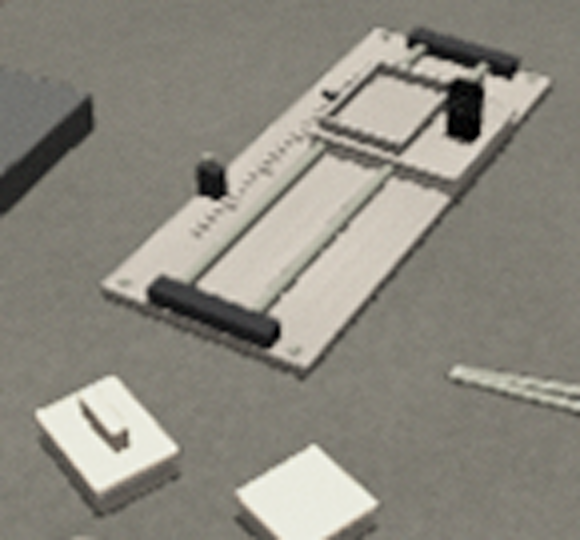

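The crops show the ribbed white box: lid in c1 around (730,195), in c2 around (107,440). Stage corners in c1 are (57,143), (568,128), (580,328) and (43,342). Next I measure them from both views.

Run:
```python
from h import *
S=load('scene');D=load('side')
s=lambda x,y:(S,170+x/4-.375,180+y/4-.375); d=lambda x,y:(D,195+x/4-.375,155+y/4-.375)
P={'boxA':(s(714,144),d(180,447)),'boxB':(s(781,161),d(100,497)),'boxC':(s(749,246),d(37,412)),'boxD':(s(683,228),d(110,377)),
'stage_nw(-x-y)':(s(57,144),d(552,80)),'-x+y':(s(568,129),d(303,372)),'+x+y':(s(580,325),d(103,290)),'+x-y':(s(43,338),d(378,28)),
'griptop':(s(217,108),d(464,87)),'cliptop':(s(411,292),d(210,160)),'tip':(s(219,295),d(326,93))}
for k,(a,b) in P.items(): print(k,tri([a,b]).round(4), 'depth',depthpt(*a).round(3),depthpt(*b).round(3))
# depth clusters
for n,c,(u0,u1,v0,v1) in [('scene',S,(335,370,212,248)),('side',D,(200,244,246,284))]:
    pts=np.array([depthpt(c,u,v) for v in range(v0,v1) for u in range(u0,u1) if c['z_map'][v,u]>0])
    l=pts[(pts[:,2]>.018)&(pts[:,2]<.032)]; rb=pts[pts[:,2]>.036]
    print(n,len(l),len(rb),cv2.minAreaRect(pts[pts[:,2]>.018][:,:2].astype(np.float32)*1000),np.median(l[:,2]),rb.mean(0),np.percentile(pts[:,2],[5,99]))
    if len(rb)>4: print(cv2.minAreaRect(rb[:,:2].astype(np.float32)*1000))
```

```text
boxA [0.5292 0.2655 0.0235] depth [0.533 0.268 0.025] [ 0.541  0.243 -0.001]
boxB [0.5511 0.3163 0.0216] depth [ 0.538  0.323 -0.003] [0.553 0.313 0.018]
boxC [0.6225 0.2769 0.0255] depth [0.621 0.278 0.023] [0.621 0.277 0.027]
boxD [0.6001 0.2301 0.0234] depth [0.6   0.232 0.021] [0.599 0.23  0.024]
stage_nw(-x-y) [ 0.4649 -0.2416  0.0105] depth [ 0.468 -0.24   0.013] [ 0.466 -0.25   0.006]
-x+y [0.4965 0.1591 0.0087] depth [ 0.492  0.161 -0.001] [0.497 0.156 0.007]
+x+y [0.6629 0.1436 0.0064] depth [ 0.659  0.146 -0.004] [0.661 0.143 0.007]
+x-y [ 0.6313 -0.2525  0.0125] depth [ 0.628 -0.253  0.001] [ 0.628 -0.249  0.016]
griptop [ 0.4908 -0.1075  0.0779] depth [ 0.487 -0.109  0.073] [ 0.492 -0.108  0.076]
cliptop [0.6419 0.0215 0.0465] depth [0.638 0.022 0.038] [0.643 0.02  0.045]
tip [ 0.6175 -0.1201  0.0269] depth [ 0.619 -0.119  0.026] [ 0.616 -0.121  0.028]
scene 380 51 ((578.0747680664062, 271.93621826171875), (57.87187576293945, 84.51521301269531), 61.695289611816406) 0.02267399470040421 [0.57935638 0.27132289 0.04091873] [-0.00543228  0.04273452]
((579.8501586914062, 270.8017883300781), (11.738086700439453, 43.208824157714844), 61.20962905883789)
side 515 82 ((575.6526489257812, 271.8056640625), (57.92435073852539, 85.17108917236328), 62.126197814941406) 0.025891579330281966 [0.57471878 0.27326508 0.04242203] [0.00021662 0.04418405]
((577.1369018554688, 271.3182678222656), (12.201923370361328, 46.47909164428711), 62.26798629760742)
```

```bash
A='python3 -m crank'
python3 -m crank '{"steps":[[[0.36,0.86,0.1],[0,0,0.66]],[[0.36,0.86,0.1],[0,0,0.66]],[[0.36,0.86,0.1],[0,0,0.66]],[[0.36,0.86,0.1],[0,0,0.66]],[[0.36,0.86,0.1],[0,0,0.66]],[[0.36,0.86,0.1],[0,0,0.66]],[[0.36,0.86,0.1],[0,0,0.66]],[[0.36,0.86,0.1],[0,0,0.66]],[[0.36,0.86,0.1],[0,0,0.66]],[[0.36,0.86,0.1],[0,0,0.66]]]}' 60
python3 -m crank '{"steps":[[[0.36,0.86,0],[0,0,0.66]],[[0.36,0.86,0],[0,0,0.66]],[[0.36,0.86,0],[0,0,0.66]],[[0.36,0.86,0],[0,0,0.66]],[[0.36,0.86,0],[0,0,0.66]],[[0.36,0.86,0],[0,0,0.66]],[[0.36,0.86,0],[0,0,0.66]],[[0.36,0.86,0],[0,0,0.66]],[[0.36,0.86,0],[0,0,0.66]],[[0.36,0.86,0],[0,0,0.66]]]}'
python3 -c "
from h import *
grab('wrist','w1')"
```

```text
time: 0.93
ee_pos: [0.3032, -0.3714, 0.2474]
eef_rot: [0.895, 0.447, -0.0, -0.0]
ft_force: [0.4, -0.5, 1.0]
width: 0.0599
grip_force: 0.0
time: 1.77
ee_pos: [0.3936, -0.1553, 0.2476]
eef_rot: [0.73, 0.684, 0.0, 0.0]
ft_force: [0.8, -0.1, 0.3]
width: 0.0596
grip_force: 0.0
```

View pics/w1.png

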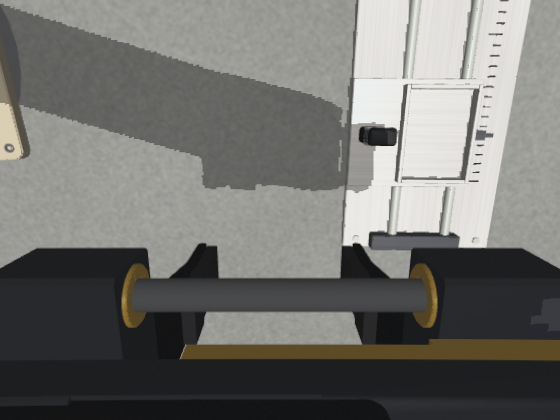

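The wrist view shows the carriage: grip top around (378,136), pointer tip (493,135), tray inside corners around (412,87), (475,87), (467,180), (405,180). On to the box.

```bash
python3 -m crank '{"steps":[[[0.36,0.86,0],[0,0,0.66]],[[0.36,0.86,0],[0,0,0.66]],[[0.36,0.86,0],[0,0,0.66]],[[0.36,0.86,0],[0,0,0.66]],[[0.36,0.86,0],[0,0,0.66]],[[0.36,0.86,0],[0,0,0.66]],[[0.36,0.86,0],[0,0,0.66]],[[0.36,0.86,0],[0,0,0.66]],[[0.36,0.86,0],[0,0,0.66]],[[0.36,0.86,0],[0,0,0.66]]]}'
python3 - <<'E'
from h import *
grab('wrist','w2')
E
python3 -m crank '{"steps":[[[0.36,0.86,0],[0,0,0.66]],[[0.36,0.86,0],[0,0,0.66]],[[0.36,0.86,0],[0,0,0.66]],[[0.36,0.86,0],[0,0,0.66]],[[0.36,0.86,0],[0,0,0.66]],[[0.36,0.86,0],[0,0,0.66]],[[0.36,0.86,0],[0,0,0.66]],[[0.36,0.86,0],[0,0,0.66]],[[0.36,0.86,0],[0,0,0.66]],[[0.36,0.86,0],[0,0,0.66]]]}'
python3 - <<'E'
from h import *
grab('wrist','w3')
a=load('w2')['pixels'];b=load('w3')['pixels']
cv2.imwrite('pics/m.png',cv2.resize(np.vstack([a[:300],b[:300]]),(560,600)))
E
```

```text
time: 2.65
ee_pos: [0.4831, 0.0596, 0.2476]
eef_rot: [0.506, 0.863, 0.0, 0.0]
ft_force: [1.4, -0.0, -0.7]
width: 0.0597
grip_force: 0.0
time: 3.53
ee_pos: [0.5729, 0.2742, 0.2474]
eef_rot: [0.241, 0.971, 0.0, -0.0]
ft_force: [0.3, -0.4, 0.2]
width: 0.0602
grip_force: 0.0
```

View pics/m.png

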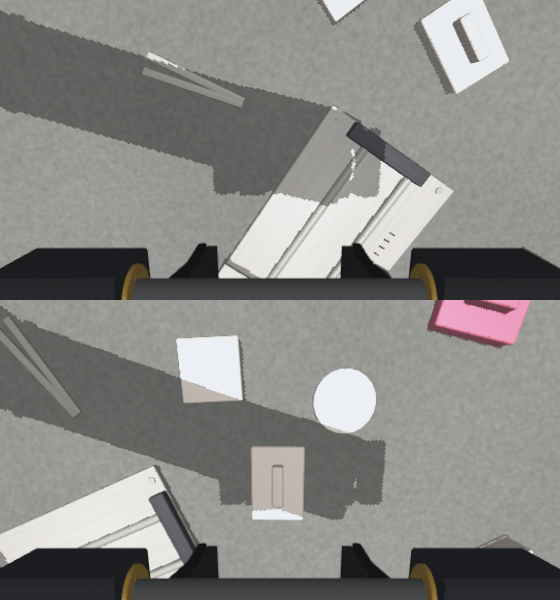

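w2 (top) shows the box at (464,45). w3 (bottom) shows it aligned with the tool, lid (251–304, 147–213 in the original rows), rib centre about (278,186).

Run:
```python
from h import *
for t,(u0,u1,v0,v1) in [('w3',(240,315,140,228)),('w2',(415,512,0,96))]:
    c=load(t)
    pts=np.array([depthpt(c,u,v) for v in range(v0,v1) for u in range(u0,u1)])
    l=pts[(pts[:,2]>.018)]; rb=pts[pts[:,2]>.036]
    print(t,np.median(l[:,2]),np.median(rb[:,2])); 
    for q in (l,rb): print(len(q),cv2.minAreaRect(q[:,:2].astype(np.float32)*1000))
c=load('w1')
for n,u,v,z in [('tip',493,135,.0255),('griptop',378,136,.076),('i1',412,87,.04),('i2',475,87,.04),('i3',467,180,.04),('i4',405,180,.04)]:
    print(n,plane(c,u,v,z).round(4),depthpt(c,u,v).round(4))
# grip top & tray wall by depth
pts=np.array([depthpt(c,u,v) for v in range(115,158) for u in range(350,405)]); g=pts[pts[:,2]>.07]
print('grip',cv2.minAreaRect(g[:,:2].astype(np.float32)*1000),np.median(g[:,2]),len(g))
print(c['T'][:3,3])
print(tri([(c,493,135),(load('scene'),170+219/4-.4,180+295/4-.4)]))
```

```text
w3 0.023225700443473107 0.04084727189730125
3921 ((560.6217651367188, 278.22589111328125), (58.60111999511719, 116.20370483398438), 62.9532470703125)
501 ((551.8134765625, 283.22430419921875), (11.721511840820312, 96.02257537841797), 62.249324798583984)
w2 0.02333955007180233 0.040859108195695854
5189 ((537.190673828125, 198.90109252929688), (220.06752014160156, 82.01001739501953), 61.518394470214844)
826 ((508.8482666015625, 207.79432678222656), (205.4272003173828, 43.64115905761719), 43.04399871826172)
tip [ 0.6203 -0.1222  0.0255] [ 0.6282 -0.1236  0.0118]
griptop [ 0.4875 -0.111   0.076 ] [ 0.4879 -0.1111  0.0745]
i1 [ 0.5296 -0.0693  0.04  ] [ 0.5302 -0.0692  0.0384]
i2 [ 0.5903 -0.0736  0.04  ] [ 0.5902 -0.0736  0.0401]
i3 [ 0.5895 -0.1652  0.04  ] [ 0.5905 -0.1656  0.0381]
i4 [ 0.5255 -0.1609  0.04  ] [ 0.5258 -0.161   0.0393]
grip ((451.2012939453125, -103.74989318847656), (17.833049774169922, 110.42059326171875), 78.65201568603516) 0.07489422755084937 510
[ 0.39882484 -0.08414412  0.40891775]
[ 0.61936102 -0.12037071  0.02694684]
```

```bash
cat >> h.py <<'E'
def blob(c,box,lo,hi):
    u0,u1,v0,v1=box
    P=np.array([[depthpt(c,u,v) for u in range(u0,u1)] for v in range(v0,v1)])
    m=((P[...,2]>lo)&(P[...,2]<hi)).astype(np.uint8); m=cv2.morphologyEx(m,cv2.MORPH_OPEN,np.ones((3,3),np.uint8))
    n,L,st,_=cv2.connectedComponentsWithStats(m,connectivity=4); k=1+st[1:,4].argmax(); q=P[L==k]
    return cv2.minAreaRect(q[:,:2].astype(np.float32)*1000),q.mean(0).round(4),len(q)
E
python3 - <<'E'
from h import *
c=load('w3'); b=(240,315,140,228)
print(blob(c,b,.018,.06)); print(blob(c,b,.036,.05))
c=load('w2'); b=(415,512,0,96)
print(blob(c,b,.018,.06)); print(blob(c,b,.036,.05))
c=load('w1'); print(blob(c,(345,405,115,158),.07,.085))
print(blob(c,(385,495,70,195),.036,.048))
s=monitor.read_state(); print(s['ee_pos'],s['eef_rot'])
E
```

```text
(((575.6727294921875, 270.412353515625), (58.831024169921875, 82.02245330810547), 62.48228454589844), array([0.574 , 0.2716, 0.0253]), 3906)
(((575.314453125, 270.8594970703125), (11.721511840820312, 42.91200256347656), 62.249324798583984), array([0.575 , 0.2711, 0.0407]), 487)
(((575.7403564453125, 269.9133605957031), (58.32001495361328, 82.05646514892578), 61.6896858215332), array([0.5745, 0.2673, 0.0261]), 5146)
(((575.4589233398438, 270.0973815917969), (13.846551895141602, 44.50460433959961), 63.197078704833984), array([0.5744, 0.2695, 0.0406]), 781)
(((492.3653564453125, -111.95575714111328), (15.42337703704834, 25.340755462646484), 86.54105377197266), array([ 0.4917, -0.1118,  0.0747]), 494)
(((568.1697998046875, -117.23312377929688), (96.49148559570312, 56.516292572021484), 87.26701354980469), array([ 0.5851, -0.1031,  0.0389]), 736)
[0.57258857 0.27824763 0.24680303] [ 2.36653572e-01  9.71592931e-01  1.16590805e-03 -9.51177091e-04]
```

```bash
python3 -m crank '{"steps":[[[0.12,-0.31,-0.8],[0,0,0]],[[0,0,-1],[0,0,0]],[[0,0,-1],[0,0,0]],[[0,0,-1],[0,0,0]],[[0,0,-1],[0,0,0]],[[0,0,-1],[0,0,0]],[[0,0,-0.9],[0,0,0]],[[0,0,0],[0,0,0]],[[0,0,0],[0,0,0]],[[0,0,0],[0,0,0]]]}' 50
python3 -c "
from h import *
c=grab('wrist','w4');print(monitor.read_state()['ee_pos'])
cv2.imwrite('pics/w4c.png',cv2.resize(c['pixels'][80:330,140:430],None,fx=2,fy=2))
print(blob(c,(240,320,90,290),.036,.052))"
```

```text
time: 4.42
ee_pos: [0.5763, 0.2656, 0.0816]
eef_rot: [0.242, 0.97, 0.001, 0.0]
ft_force: [0.4, 0.1, 0.3]
width: 0.0499
grip_force: 0.0
[0.57665803 0.26558437 0.08200634]
(((575.6447143554688, 270.7647399902344), (11.899720191955566, 43.96352005004883), 62.42185592651367), array([0.5744, 0.2714, 0.0409]), 1391)
```

View pics/w4c.png

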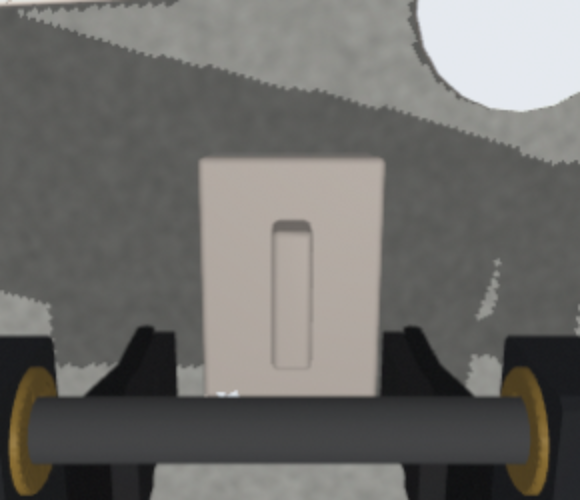

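The crop shows the rib (272–312, 220–370) between the fingers, which stand at about 165 and 395. I'll shift slightly, lower and grip.

```bash
python3 -m crank '{"steps":[[[-0.04,0.2,-0.4],[0,0,0]],[[0,0,-0.5],[0,0,0]],[[0,0,-0.5],[0,0,0]],[[0,0,-0.4],[0,0,0]],[[0,0,-0.2],[0,0,0]],[[0,0,-0.18],[0,0,0]],[[0,0,0],[0,0,0]],[[0,0,0],[0,0,0]]]}' 50
python3 -m crank '{"steps":[[[0,0,0],[0,0,0]],[[0,0,0],[0,0,0]],[[0,0,0],[0,0,0]],[[0,0,0],[0,0,0]],[[0,0,0],[0,0,0]],[[0,0,0],[0,0,0]],[[0,0,0],[0,0,0]],[[0,0,0],[0,0,0]]]}' 0 25
```

```text
time: 5.13
ee_pos: [0.5751, 0.2698, 0.0255]
eef_rot: [0.243, 0.97, 0.0, -0.0]
ft_force: [0.1, 0.1, -0.2]
width: 0.0499
grip_force: 0.0
time: 5.8
ee_pos: [0.5751, 0.2697, 0.0256]
eef_rot: [0.243, 0.97, 0.0, 0.0]
ft_force: [0.7, 0.7, 0.1]
width: 0.0114
grip_force: 25.0
```

```bash
python3 -m crank '{"steps":[[[0,0,0.2],[0,0,0]],[[0,0,0.5],[0,0,0]],[[0,0,0.8],[0,0,0]],[[0,0,1],[0,0,0]],[[0,0,1],[0,0,0]],[[0,-0.2,0.7],[0,0,-0.3]],[[0,-0.5,0.5],[0,0,-0.5]],[[-0.04,-0.8,0.3],[0,0,-0.7]],[[-0.04,-0.9,0],[0,0,-0.7]],[[-0.04,-0.9,0],[0,0,-0.7]]]}'
python3 -m crank '{"steps":[[[-0.04,-0.9,0],[0,0,-0.7]],[[-0.04,-0.9,0],[0,0,-0.7]],[[-0.04,-0.9,0],[0,0,-0.7]],[[-0.04,-0.9,0],[0,0,-0.7]],[[-0.04,-0.9,0],[0,0,-0.7]],[[-0.04,-0.9,0],[0,0,-0.7]],[[-0.04,-0.9,0],[0,0,-0.7]],[[-0.04,-0.9,0],[0,0,-0.7]],[[-0.04,-0.9,0],[0,0,-0.7]],[[-0.04,-0.9,0],[0,0,-0.7]]]}'
python3 -m crank '{"steps":[[[-0.04,-0.9,0],[0,0,-0.7]],[[-0.04,-0.9,0],[0,0,-0.7]],[[-0.04,-0.9,0],[0,0,-0.7]],[[-0.04,-0.9,0],[0,0,-0.7]],[[-0.04,-0.8,0],[0,0,-0.7]],[[-0.04,-0.6,0],[0,0,-0.2]],[[0,-0.3,0],[0,0,0]],[[0,0,0],[0,0,0]],[[0,0,0],[0,0,0]],[[0,0,0],[0,0,0]]]}'
python3 - <<'E'
from h import *
c=grab('wrist','w5');s=monitor.read_state();print(s['ee_pos'],s['eef_rot'],s['width'],s['grip_force'])
x,y=s['eef_rot'][:2];print(np.degrees(np.arctan2(y*y-x*x,2*x*y)))
E
```

```text
time: 6.63
ee_pos: [0.572, 0.1857, 0.1515]
eef_rot: [0.365, 0.931, 0.0, 0.0]
ft_force: [0.3, -1.1, -0.7]
width: 0.0121
grip_force: 25.0
time: 7.47
ee_pos: [0.5614, -0.0398, 0.151]
eef_rot: [0.629, 0.778, -0.0, 0.0]
ft_force: [-0.0, 0.1, -1.2]
width: 0.0119
grip_force: 25.0
time: 8.3
ee_pos: [0.5564, -0.1687, 0.1506]
eef_rot: [0.743, 0.67, 0.0, -0.0]
ft_force: [-1.2, 0.6, -0.7]
width: 0.012
grip_force: 25.0
[ 0.55636743 -0.16860745  0.15064726] [ 7.42665643e-01  6.69662305e-01  3.28497183e-04 -1.80276285e-04] 0.011451517936152813 24.99999761581421
-5.917979351528211
```

View pics/w5.png

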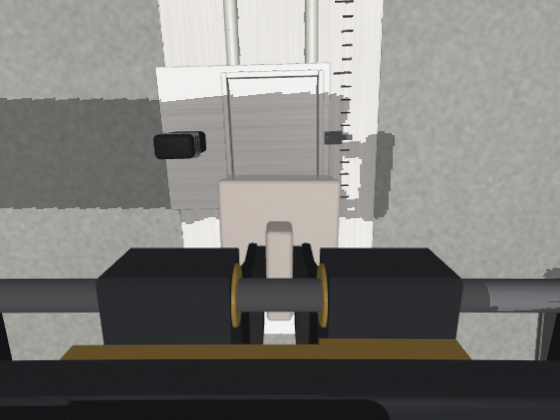

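The view shows the box held at (279,210), the tray ahead with its far wall at v≈70, u 222–328, the grip top (154–193, 133–158) and the pointer tip at (347,137). I'll get the fine positions from depth.

Run:
```python
from h import *
c=load('w5')
P=np.array([[depthpt(c,u,v) for u in range(130,370)] for v in range(40,172)])
Z=P[...,2]
def fit(m,ax):
    q=P[m]; 
    return q
# grip top
print('grip',blob(c,(140,215,120,170),.07,.085))
w=(Z>.035)&(Z<.046)
q=P[w]; print('wall',len(q),q.min(0),q.max(0))
q2=q[(q[:,0]>.50)]
def line(q,a,b): # x=a*y+b robust
    y=q[:,a];x=q[:,b];k=np.ones(len(q),bool)
    for _ in range(4):
        p=np.polyfit(y[k],x[k],1);k=abs(x-np.polyval(p,y))<.003
    return p,k.sum()
L=q[(q[:,0]<.535)&(q[:,0]>.505)&(q[:,1]<-.08)];R=q[(q[:,0]>.575)&(q[:,0]<.61)&(q[:,1]<-.08)]
F=q[(q[:,1]>-.085)&(q[:,0]>.525)&(q[:,0]<.585)]
for n,s,a,b in [('L',L,1,0),('R',R,1,0),('F',F,0,1)]:
    if len(s)>5: print(n,len(s),line(s,a,b),s.mean(0))
for n,u,v,z in [('tip',347,137,.0255),('ol',222,72,.04),('or',327,68,.04),('il',229,77,.04),('ir',320,75,.04),('L170',231,170,.04),('R170',322,170,.04)]: print(n,plane(c,u,v,z).round(4),depthpt(c,u,v).round(4))
# held box lid
print('lid',blob(c,(200,350,170,300),.13,.16)); print('rib',blob(c,(255,305,205,330),.155,.185))
# bed edge lines in other cams (stage yaw)
```

```text
grip (((492.19195556640625, -111.87212371826172), (15.82068157196045, 26.737932205200195), 84.03614807128906), array([ 0.4934, -0.1118,  0.0746]), 950)
wall 1853 [ 0.48330041 -0.1443259   0.0350239 ] [ 0.59864434 -0.06564767  0.04593745]
L 499 (array([0.07946273, 0.53251322]), np.int64(469)) [ 0.52283265 -0.10794907  0.03888416]
R 533 (array([0.07284691, 0.60205275]), np.int64(533)) [ 0.59393365 -0.1114542   0.03880593]
F 641 (array([-0.07041579, -0.0311779 ]), np.int64(542)) [ 0.55048684 -0.07133561  0.03889609]
tip [ 0.6155 -0.1218  0.0255] [ 0.615  -0.1216  0.0282]
ol [ 0.5269 -0.0661  0.04  ] [ 0.5266 -0.0659  0.0382]
or [ 0.6013 -0.0711  0.04  ] [ 0.6029 -0.07    0.0282]
il [ 0.5313 -0.0699  0.04  ] [ 0.5311 -0.0697  0.0381]
ir [ 0.596  -0.0753  0.04  ] [ 0.5962 -0.0752  0.0389]
L170 [ 0.5234 -0.1361  0.04  ] [ 0.5233 -0.1363  0.0389]
R170 [ 0.5926 -0.1433  0.04  ] [ 0.5927 -0.1434  0.0396]
lid (((558.9647827148438, -148.5968017578125), (42.14644241333008, 58.70762252807617), 83.91941833496094), array([ 0.5595, -0.1429,  0.1479]), 8379)
rib (((558.3635864257812, -157.7961883544922), (24.115238189697266, 20.203062057495117), 56.03730010986328), array([ 0.5583, -0.1571,  0.1668]), 2095)
```

```bash
python3 -m crank '{"steps":[[[0.02,0.3,0],[0,0,0.17]],[[0.02,0.5,0],[0,0,0.17]],[[0.02,0.6,0],[0,0,0]],[[0,0.46,0],[0,0,0]],[[0,0.2,-0.2],[0,0,0]],[[0,0,-0.4],[0,0,0]],[[0,0,-0.4],[0,0,0]],[[0,0,-0.3],[0,0,0]],[[0,0,0],[0,0,0]],[[0,0,0],[0,0,0]]]}'
python3 - <<'E'
from h import *
c=grab('wrist','w6');s=monitor.read_state();print(s['ee_pos'],s['eef_rot'],s['width'])
x,y=s['eef_rot'][:2];print(np.degrees(np.arctan2(y*y-x*x,2*x*y)))
z=s['ee_pos'][2]
print('lid',blob(c,(180,370,130,260),z-.015,z+.006))
E
```

```text
time: 9.18
ee_pos: [0.557, -0.1195, 0.1171]
eef_rot: [0.734, 0.679, -0.0, -0.001]
ft_force: [-0.2, 0.1, -0.3]
width: 0.0117
grip_force: 25.0
[ 0.55743637 -0.11936227  0.1178342 ] [ 7.33823463e-01  6.79340182e-01 -6.67475842e-05 -1.91289483e-04] 0.011413601050194962
-4.4157896906615175
lid (((559.0457153320312, -98.3373794555664), (40.02606201171875, 58.62767791748047), 85.40190124511719), array([ 0.5594, -0.0938,  0.1147]), 8006)
```

```bash
python3 -m crank '{"steps":[[[0.04,0.09,-0.3],[0,0,0]],[[0,0,-0.4],[0,0,0]],[[0,0,-0.4],[0,0,0]],[[0,0,-0.4],[0,0,0]],[[0,0,-0.4],[0,0,0]],[[0,0,-0.2],[0,0,0]],[[0,0,0],[0,0,0]],[[0,0,0],[0,0,0]],[[0,0,0],[0,0,0]]]}'
python3 - <<'E'
from h import *
c=grab('wrist','w7');s=monitor.read_state();print(s['ee_pos'],s['width'],s['ft_force'])
z=s['ee_pos'][2]
print('lid',blob(c,(150,400,60,260),z-.012,z+.006))
E
```

```text
time: 9.98
ee_pos: [0.5589, -0.1166, 0.066]
eef_rot: [0.734, 0.68, 0.0, 0.0]
ft_force: [0.3, -0.3, -0.8]
width: 0.0118
grip_force: 25.0
[ 0.55895785 -0.1166178   0.06612512] 0.011303350499426353 [-0.63514749  0.03605847 -0.06522366]
lid (((560.876708984375, -95.3478012084961), (39.84101486206055, 58.77881622314453), 85.49937438964844), array([ 0.5613, -0.0911,  0.0637]), 7913)
```

```bash
python3 -m crank '{"steps":[[[-0.03,-0.03,-0.1],[0,0,0]],[[0,0,-0.1],[0,0,0]],[[0,0,-0.1],[0,0,0]],[[0,0,-0.08],[0,0,0]],[[0,0,-0.04],[0,0,0]],[[0,0,-0.02],[0,0,0]],[[0,0,0],[0,0,0]],[[0,0,0],[0,0,0]]]}'
```

```text
time: 10.7
ee_pos: [0.5578, -0.1173, 0.0546]
eef_rot: [0.734, 0.68, 0.0, 0.0]
ft_force: [-0.9, -0.3, -1.6]
width: 0.0116
grip_force: 25.0
```

```bash
python3 -m crank '{"steps":[[[0,0,-0.03],[0,0,0]],[[0,0,-0.03],[0,0,0]],[[0,0,0],[0,0,0]],[[0,0,0],[0,0,0]]]}'
python3 - <<'E'
from h import *
c=grab('wrist','w8');z=monitor.read_state()['ee_pos'][2]
print('lid',blob(c,(150,400,60,260),z-.012,z+.006))
E
```

```text
time: 11.03
ee_pos: [0.558, -0.1174, 0.0535]
eef_rot: [0.734, 0.68, 0.0, 0.0]
ft_force: [-2.2, 1.0, 5.9]
width: 0.0117
grip_force: 25.0
lid (((560.0, -96.08419799804688), (39.78977966308594, 58.70571517944336), 85.51293182373047), array([ 0.5604, -0.0919,  0.0512]), 7904)
```

```bash
python3 -m crank '{"steps":[[[0,0,0],[0,0,0]],[[0,0,0],[0,0,0]],[[0,0,0],[0,0,0]],[[0,0,0],[0,0,0]],[[0,0,0],[0,0,0]],[[0,0,0],[0,0,0]]]}' 32
python3 -m crank '{"steps":[[[0,0,0.2],[0,0,0]],[[0,0,0.5],[0,0,0]],[[0,0,0.8],[0,0,0]],[[0,0,1],[0,0,0]],[[0,-1,1],[0,0,0]],[[0,-1,0.8],[0,0,0]],[[0,-1,0],[0,0,0]],[[0,0,0],[0,0,0]],[[0,0,0],[0,0,0]],[[0,0,0],[0,0,0]]]}'
python3 - <<'E'
from h import *
c=grab('wrist','w9');grab('scene','s9');s=monitor.read_state();print(s['ee_pos'])
print(c['T'][:3,3])
cv2.imwrite('pics/w9c.png',np.vstack([c['pixels'][:260],cv2.resize(load('s9')['pixels'][185:275,170:330],(560,315),interpolation=cv2.INTER_CUBIC)]))
E
```

```text
time: 11.58
ee_pos: [0.5578, -0.1174, 0.053]
eef_rot: [0.734, 0.68, 0.0, 0.0]
ft_force: [0.1, -0.2, 0.3]
width: 0.0313
grip_force: 0.0
time: 12.42
ee_pos: [0.5578, -0.1916, 0.1611]
eef_rot: [0.733, 0.68, 0.0, -0.0]
ft_force: [0.1, 1.3, -0.2]
width: 0.0323
grip_force: 0.0
[ 0.55789508 -0.19092293  0.16075373]
[ 0.56374619 -0.12060471  0.32246766]
```

View pics/w9c.png

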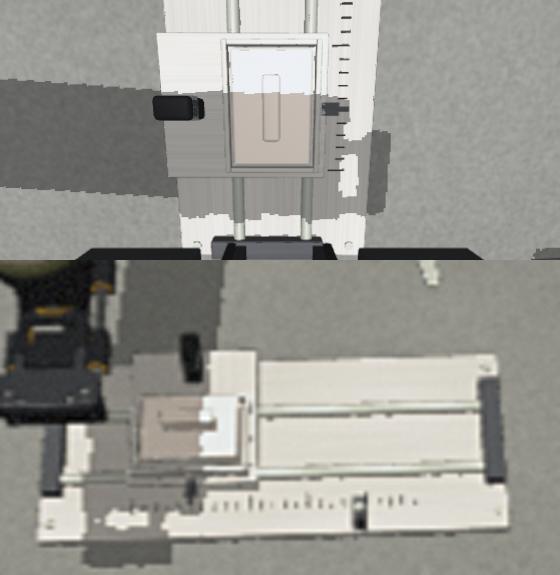

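The tray holds the box flat: lid (230–315, 47–168) inside the walls, rib at (271,107). The grip is at (172,107), and in the scene crop the clip is at (359,508). Next I go above the grip, turning the tool −90° so that the camera faces pointer and clip.

```bash
python3 -m crank '{"steps":[[[-0.13,0.1,0.3],[0,0,-0.9]],[[-0.13,0.1,0.3],[0,0,-0.9]],[[-0.13,0.1,0.3],[0,0,-0.9]],[[-0.13,0.1,0.3],[0,0,-0.9]],[[-0.13,0.1,0.3],[0,0,-0.9]],[[-0.13,0.2,0],[0,0,-0.9]],[[-0.13,0.2,0],[0,0,-0.9]],[[-0.13,0.2,0],[0,0,-0.9]],[[-0.13,0.2,0],[0,0,-0.9]],[[-0.13,0.2,0],[0,0,-0.9]]]}' 50
python3 -m crank '{"steps":[[[-0.13,0.2,0],[0,0,-0.9]],[[-0.13,0.2,0],[0,0,-0.9]],[[-0.13,0.2,0],[0,0,-0.9]],[[-0.13,0.2,0],[0,0,-0.9]],[[-0.13,0.2,0],[0,0,-0.9]],[[-0.13,0.2,0],[0,0,-0.9]],[[-0.13,0.2,0],[0,0,-0.9]],[[-0.13,0.16,0],[0,0,-0.9]],[[-0.13,0.1,0],[0,0,-0.9]],[[-0.13,0,0],[0,0,-0.9]]]}'
python3 - <<'E'
from h import *
print('grip',blob(load('w9'),(140,215,85,130),.07,.085))
c=grab('wrist','w10');s=monitor.read_state();print(s['ee_pos'],s['joint_positions'].round(2))
x,y=s['eef_rot'][:2];print(np.degrees(np.arctan2(y*y-x*x,2*x*y)),c['T'][:3,3])
P=np.array([[depthpt(c,u,v) for u in range(560)] for v in range(250)])
z=P[...,2]
m=((z>.030)&(z<.052)&(P[...,0]>.62)&(P[...,0]<.67)).astype(np.uint8)
n,L,st,ce=cv2.connectedComponentsWithStats(m)
for k in range(1,n):
    if st[k,4]>20: print(st[k],ce[k],P[L==k].mean(0),cv2.minAreaRect(P[L==k][:,:2].astype(np.float32)*1000))
E
```

```text
time: 13.35
ee_pos: [0.5251, -0.1534, 0.198]
eef_rot: [0.938, 0.346, -0.0, -0.0]
ft_force: [-0.1, -0.4, 0.1]
width: 0.0503
grip_force: 0.0
time: 14.18
ee_pos: [0.4926, -0.1115, 0.1981]
eef_rot: [0.999, -0.039, -0.0, -0.0]
ft_force: [-0.7, 0.6, 0.8]
width: 0.0501
grip_force: 0.0
grip (((492.5863952636719, -112.10777282714844), (14.858012199401855, 25.934144973754883), 85.75959014892578), array([ 0.4934, -0.1122,  0.0747]), 921)
[ 0.49215891 -0.11190497  0.19806966] [ 0.56  0.11 -0.46  1.79  0.05  1.25 -1.56]
-94.79077329137212 [ 0.56452988 -0.11729516  0.35939761]
[ 95  12  23  29 517] [106.35396518  25.67698259] [0.64225831 0.01675868 0.03820675] ((642.9549560546875, 18.384593963623047), (12.61314582824707, 20.466014862060547), 83.54844665527344)
```

View pics/w10.png

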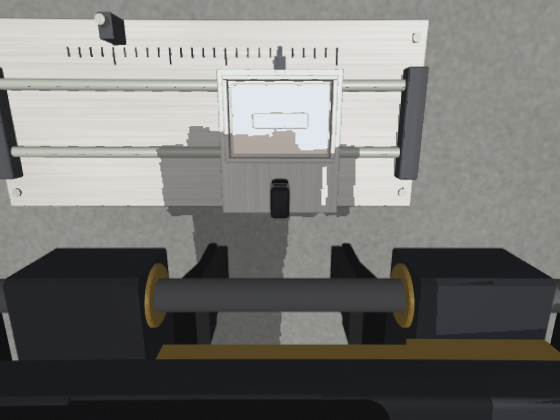

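w10 shows the grip at (280,190), pointer tip (280,47), clip top (107,20), and the box flat in the tray. Distance to slide is about 141 mm. Descend, grip, then check.

```bash
python3 -m crank '{"steps":[[[0,0,-0.6],[0,0,0]],[[0,0,-0.8],[0,0,0]],[[0,0,-0.8],[0,0,0]],[[0,0,-0.8],[0,0,0]],[[0,0,-0.8],[0,0,0]],[[0,0,-0.8],[0,0,0]],[[0,0,-0.7],[0,0,0]],[[0,0,-0.5],[0,0,0]],[[0,0,-0.3],[0,0,0]],[[0,0,0],[0,0,0]]]}' 50
python3 -m crank '{"steps":[[[0,0,0],[0,0,0]],[[0,0,0],[0,0,0]],[[0,0,0],[0,0,0]],[[0,0,0],[0,0,0]],[[0,0,0],[0,0,0]],[[0,0,0],[0,0,0]],[[0,0,0],[0,0,0]]]}' 0 15
python3 - <<'E'
from h import *
c=load('w10'); Y=np.array([.0767,.997])
t=plane(c,280,47,.0255); print(t)
for z,u,v in [(.038,110,27),(.046,100,19)]:
    q=plane(c,u,v,z); print(q,(q-t)[:2]@Y)
print(([.643,.0184]-t[:2])@Y)
E
```

```text
time: 15.07
ee_pos: [0.4919, -0.1126, 0.0442]
eef_rot: [0.999, -0.037, -0.001, -0.0]
ft_force: [0.3, 0.7, 0.2]
width: 0.0501
grip_force: 0.0
time: 15.65
ee_pos: [0.493, -0.1132, 0.0459]
eef_rot: [0.999, -0.038, 0.0, -0.0]
ft_force: [-0.5, 1.5, 2.2]
width: 0.0155
grip_force: 15.0
[ 0.61824086 -0.12241283  0.0255    ]
[0.64122301 0.01415657 0.038     ] 0.1379224230498757
[0.64545447 0.01748081 0.046     ] 0.1415612376046834
0.142289415101094
```

```bash
python3 -m crank '{"steps":[[[0.01,0.1,0],[0,0,0]],[[0.015,0.2,0],[0,0,0]],[[0.025,0.3,0],[0,0,0]],[[0.03,0.4,0],[0,0,0]],[[0.03,0.4,0],[0,0,0]],[[0.03,0.4,0],[0,0,0]],[[0.03,0.4,0],[0,0,0]],[[0.03,0.4,0],[0,0,0]],[[0.03,0.4,0],[0,0,0]],[[0.03,0.4,0],[0,0,0]]]}'
python3 -m crank '{"steps":[[[0.03,0.4,0],[0,0,0]],[[0.03,0.4,0],[0,0,0]],[[0.025,0.3,0],[0,0,0]],[[0.02,0.2,0],[0,0,0]],[[0.01,0.1,0],[0,0,0]],[[0,0,0],[0,0,0]],[[0,0,0],[0,0,0]],[[0,0,0],[0,0,0]]]}'
cat > m.py <<'E'
from h import *
import sys
c=grab('wrist',sys.argv[1]);s=monitor.read_state();print(s['ee_pos'],s['ft_force'])
Y=np.array([.0767,.997])
P=np.array([[depthpt(c,u,v) for u in range(560)] for v in range(260)]); z=P[...,2]
S=(P[...,:2]-[.643,.0184])@np.array([[.997,.0767],[-.0767,.997]])  # placeholder frame
X=(P[...,:2]-[.643,.0184])@np.array([.997,-.0767]); y=(P[...,:2]-[.643,.0184])@Y
for n,m in [('clip top',(z>.032)&(z<.042)&(abs(X)<.012)&(abs(y)<.02)),('stud',(z>.042)&(z<.05)&(abs(X)<.012)&(abs(y)<.02)),
 ('tip',(z>.019)&(z<.032)&(X>-.026)&(X<-.012)&(abs(y)<.15)),('lid',(z>.047)&(z<.058)&(X<-.03)&(X>-.14)&(abs(y)<.15)),('walls',(z>.034)&(z<.043)&(X<-.03)&(X>-.14)&(abs(y)<.15))]:
    k=m.sum()
    if k: print(n,k,'X',X[m].min().round(4),X[m].max().round(4),'y',np.percentile(y[m],[2,50,98]).round(4),'z',np.median(z[m]).round(4))
E
python3 m.py w11
```

```text
time: 16.48
ee_pos: [0.4996, -0.0276, 0.0459]
eef_rot: [0.999, -0.038, 0.0, 0.0]
ft_force: [-0.6, -2.6, 4.5]
width: 0.016
grip_force: 15.0
time: 17.15
ee_pos: [0.5025, 0.0084, 0.0459]
eef_rot: [0.999, -0.038, 0.0, -0.001]
ft_force: [0.1, 1.5, 6.1]
width: 0.016
grip_force: 15.0
[0.50244158 0.0083548  0.04586943] [-0.2901572   2.36175002  6.02843566]
tip 340 X -0.026 -0.0184 y [-0.0264 -0.0214 -0.0164] z 0.0272
lid 23174 X -0.1297 -0.0448 y [-0.0606 -0.0214  0.0177] z 0.0511
walls 7976 X -0.1296 -0.0366 y [-0.0695 -0.0201  0.0272] z 0.0389
```

```bash
python3 -m crank '{"steps":[[[0.01,0.1,0],[0,0,0]],[[0.015,0.2,0],[0,0,0]],[[0.015,0.22,0],[0,0,0]],[[0.015,0.2,0],[0,0,0]],[[0.01,0.1,0],[0,0,0]],[[0,0,0],[0,0,0]],[[0,0,0],[0,0,0]],[[0,0,0],[0,0,0]]]}'
python3 m.py w12
python3 -m crank '{"steps":[[[0,0,0],[0,0,0]],[[0,0,0],[0,0,0]],[[0,0,0],[0,0,0]],[[0,0,0],[0,0,0]],[[0,0,0],[0,0,0]],[[0,0,0],[0,0,0]]]}' 50
python3 -m crank '{"steps":[[[0,0,0.4],[0,0,0]],[[0,0,0.7],[0,0,0]],[[0,0,0.9],[0,0,0]],[[0,0,0.9],[0,0,0]],[[0,0,0.9],[0,0,0]],[[0,0,0.9],[0,0,0]],[[0,0,0.7],[0,0,0]],[[0,0,0.5],[0,0,0]],[[0,0,0],[0,0,0]],[[0,0,0],[0,0,0]]]}'
python3 m.py w13
```

```text
time: 17.87
ee_pos: [0.504, 0.0287, 0.0459]
eef_rot: [0.999, -0.038, 0.0, -0.001]
ft_force: [-0.1, 1.1, 5.7]
width: 0.0161
grip_force: 15.0
[0.50402654 0.02866581 0.04586672] [-0.38994936  0.83896537  6.41143442]
tip 348 X -0.026 -0.0185 y [-0.006 -0.001  0.004] z 0.0272
lid 23181 X -0.1298 -0.0448 y [-0.0402 -0.001   0.0381] z 0.0511
walls 7971 X -0.1294 -0.0365 y [-0.0492  0.0003  0.0476] z 0.0389
time: 18.42
ee_pos: [0.5037, 0.0272, 0.0454]
eef_rot: [0.999, -0.038, -0.0, 0.0]
ft_force: [-0.1, 0.3, -0.3]
width: 0.0458
grip_force: 0.0
time: 19.25
ee_pos: [0.5041, 0.0272, 0.1938]
eef_rot: [0.999, -0.038, 0.001, 0.0]
ft_force: [-0.0, 0.3, -0.3]
width: 0.05
grip_force: 0.0
[0.50356868 0.0271044  0.19288582] [-0.68270279  0.05013138 -0.1255196 ]
clip top 338 X -0.0105 0.0097 y [-0.0055  0.0002  0.0066] z 0.0371
stud 110 X -0.0006 0.0069 y [-0.0038  0.0001  0.004 ] z 0.0452
tip 132 X -0.0256 -0.0135 y [-0.0056 -0.001   0.0037] z 0.0272
lid 6288 X -0.1275 -0.0455 y [-0.0408 -0.0014  0.0384] z 0.0511
walls 2008 X -0.128 -0.0376 y [-0.0497 -0.0006  0.0479] z 0.0389
```

The pointer stands about 1 mm from the clip's centre line, the box is centred and flat, and the arm is clear. I'll hand it in.

```bash
python3 -c "
from h import *
print(ticket.close_job())"
```

```text
the job is handed in; nothing more can be done
None
```

The specimen box was set flat in the tray and the carriage slid until its pointer was about 1 mm from the clip's centre line; the robot let go, cleared the stage, and I handed the job in at about 19 s (no verdict was returned).

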